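# Release the transport lock of an autosampler

## Task

The autosampler has just been moved to this bench, so put its vial carriage back in service. Pull the knurled captive lock screw up against its spring until its thread meets the bush, then screw it outward (anticlockwise seen from above) all the way to its stop, so that it stays out by itself. Then push the vial carriage along its rods up against the end stop, with the screw still fully out and the other things on the bench left where they stand.

Things in the scene. Friction and masses are not known exactly. Their poses are not given: they have to be found in the camera images.
- sampler: Autosampler, a white bench instrument 260 (x) x 440 (y) x 60 mm high with a grey deck, fixed. Origin: centre of its underside on the bench; z up, -x its front, +y along its two 10 mm steel guide rods (axes at x = +-35, z = 75 mm) from the lock to the sampling head. This head (white foot, teal cowl, small folded arm) stands at y = 145 to 215 mm, up to 170 mm high; a flat grey connector block (to 98 mm high) at x = 95, y = -130
- bush_top (a point): Centre of the top of the brass bush in which the lock screw runs, 26 mm in diameter, on a hexagon 31 mm wide and 7 mm high; at sampler x = -85, y = -70, z = 145 mm. It stands on the head plate of the lock bracket (aluminium, 40 mm wide in y, top at z = 125 mm, x = -125 to -65 mm, one post at the front edge), which reaches over the carriage's tongue
- knob (a point): Centre of the steel knurled knob of the lock screw, 32 mm in diameter, 18 mm high, axis vertical, a black slot across its top; above the bush. Pushed in, its underside is 2 mm above the bush and its top 165 mm above the bench. The point rises and turns with the knob. The 8 mm lock pin below it goes through a hole in the carriage's tongue and holds the carriage
- lock_pull (a joint): How far the lock screw is out, m. 0: pushed in by its spring, pin in the tongue. The spring pulls it in with 6 N at 0 and 9.5 N fully out. About 0.012: the thread on the shank meets the bush, and it goes further out only by turning. About 0.017: fully out
- lock_turn (a joint): Turn of the lock screw, rad, anticlockwise seen from above. The shank is keyed: it turns only when pulled out about 0.012 m. Turned 0.6 rad or more in the thread, it stays out when released, at the angle where it is left. The thread lifts it 8 mm a turn (1.27 mm per rad); it takes only light torque up to the hard stop at 4.2 rad
- carriage (a joint): Travel of the vial carriage along the sampler's +y, m. 0: transport position, locked by the pin (1 mm play). Slides with a friction of about 2.5 N and stays where it is left; mass about 0.55 kg
- push_face (a point): Centre of the -y side of the white vial rack on the carriage; the carriage is pushed here to the sampler's +y. The face is upright, 92 mm wide (x), 98 to 138 mm above the bench; vial caps stand up to 150 mm. The carriage plate below (top at 98 mm) projects 4 mm further to -y. In the transport position 75 mm of deck (60 mm above the bench) and rods are free behind it
- carriage_nose (a point): Centre of the +y end of the carriage's front bearing block, the face that meets the end stop, 78 mm above the bench; the carriage is 100 mm long in y and the nose lies 96 mm ahead (+y) of the push face
- stop_face (a point): Centre of the face of the end stop that the carriage meets (its -y side). The end stop is a dark steel clamp block 26 x 14 x 36 mm, fixed on the front guide rod, with a small round screw on top; it stands at a different place along the rod each time, 70 to 120 mm of carriage travel from the transport position. Axes as the sampler's
- beaker_mid (a point): Half-way up a loose glass beaker, 68 mm in diameter, 95 mm high
- reagent_mid (a point): Half-way up a loose brown glass jar, 60 mm in diameter, 115 mm high
- buffer_mid (a point): Half-way up a loose white plastic bottle, 64 mm in diameter, 120 mm high
- tip_box_mid (a point): Half-way up a loose pipette-tip box, 85 x 122 x 71 mm

How it is judged:
By the outcome, as a careful person would: the job done as asked, in the order asked, and still so for the second after the job is handed in, with the robot touching nothing.
It also fails if it takes over 69 s, if anything falls off the work surface, if the arm or the gripper's body presses on something with over 40 N, if the wrist force passes 120 N, or if a joint passes its speed limit or range.

## Robot

A 7-joint arm with a two-finger parallel gripper is mounted at the origin on the work surface. World frame = base frame: x ahead of the robot, y to its left, z up, the work surface at z = 0. Lengths are in m, angles in rad, forces in N, time in s.
With the tool pointing down it reaches from about 0.4 to 0.875 m from the base axis. Payload 19.3 kg.
Tool frame: the origin (TCP) lies at the very end of the fingers, on their centre line; the grasp point (between the pads) lies 19 mm behind it; z points along the fingers, y is the line along which they close (so a half turn about z gives the same grasp; the last joint's range is limited). The gripper opens to 85 mm and grips with 20 to 120 N. Pads are 22 mm wide; open, the fingers measure 114 mm over their backs; the gripper's body (76 mm by 85 mm) begins 54 mm behind the grasp point. The pads swing forward as they close: fully open they stand 13 mm farther back than shut.
Start: joints at [1.117, 0.521, -0.036, 1.599, 0.021, 1.021, -0.113], TCP at [0.234, -0.58, 0.231] pointing down, gripper open.
Joint ranges: [-2.91, 2.91], [-0.3, 2.13], [-1.5, 1.42], [0.17, 2.43], [-1.26, 4.41], [0.16, 1.93], [-2.52, 2.52]. Speed limits (rad/s): [1.89, 1.89, 2.39, 2.39, 3.01, 3.01, 3.01].

## Interface

Orientations are given as [roll, pitch, yaw] about the fixed x, y, z axes, in that order (R = Rz(yaw) Ry(pitch) Rx(roll)).
In Python, from workcell import monitor, optics, job_done gives the robot as it stands.
- The arm moves only by the shell command python3 -m handwheel 'ROWS' [FORCE]. ROWS is JSON, a list of rows, each an object of numbers: "dx", "dy", "dz": the shift along the tool's x, y, z in cm; "wx", "wy", "wz": the turn, a rotation vector about the tool's x, y, z in rad; "claw": the opening in per cent of the stroke, from 0 (shut) to 100 (fully open). A call has 1 to 8 rows; each row shifts and turns the commanded pose from where the row before left it, along the tool's axes as they then stand; what a row does not reach is not made up. A row lasts 1/8 s, in which the tool goes at most 62.5 mm and 10.7 degrees, less where a joint would pass 70% of its speed; a pose out of reach is approached as far as the arm can. A call with a gripper value outside its range is refused whole. The fingers move at their own pace and stop on an object; FORCE is the grip in N (left out, the last holds). Time passes only in rows, so rows that do not move let the fingers close. It gives the time, the measured TCP pose, the force, the opening and the grip force at its end, in the units of the state.
- monitor.observe(): the state, without advancing time (a new reading comes with each control period).
- optics.grab_frame(name): name is "side" or "top"; returns a dict with "frame" (384x512x3 uint8, blue, green, red), "fovy" (degrees; the focal length in pixels is half the picture's height over the tangent of half this angle, whatever the lens; pixels are square), "cx", "cy" (the principal point, pixels), "R" (3x3) and "t" (3): a world point X has camera coordinates R X + t. Camera axes: x right, y down, z forward; pixel columns grow to the right and rows downward; lengths in m; the calibration is good to about 2 mm. A picture is of the moment at which its call begins. There is no depth.
- job_done(): hands the job in; it is judged then, once.
Trained networks look in the newest picture that a camera, given by its name, has taken for a name from the list of things; names that differ only in an ending like _2 or _b are one class to them, and where a whole thing is asked for, a point or a joint stands for the part that bears it (a point fixed in the world has none). Each returns a list of dicts, best first, with "p" (0 to 1); they miss things now and then, are a little off and sometimes report something else, mostly with a low value. They report only what shows in the picture. A call takes as long as a camera call.
- optics.masks_of(name, camera): "region" (384x512 bool, what is visible of it) and "rect" ([left, top, width, height] in pixels, round what is visible of it).
The state is a dict: "clock": time; "qpos": joint angles; "qd": joint speeds; "joint_efforts": joint torques, N m; "position": TCP position; "tool_rot": TCP orientation; "force": force on the tool from outside, world axes, zero at the start; "moment": the same for the moment, N m; "grip_width": finger opening in m; "finger_force": force on a finger pad.
Only numpy, scipy, OpenCV 4.12 (cv2) and the standard library are available. Lean on these libraries where they do the work, as an engineer would, in place of code of your own. Each camera call takes 0.05 s, during which the arm holds its last target. There are 200 camera calls.

## Working session

There is one attempt and no reset: what is moved stays moved. The work goes in short steps, Python scripts to look and compute and a shell command to move; the robot and the scene stay as the last step left them, time stands still between calls to the robot, and variables do not carry over. Pictures are saved under pics/ and viewed, at most 10 in all, crops included, and the job is handed in when it is done.

```bash
mkdir -p pics; cat > h.py <<'E'
import numpy as np, cv2
from workcell import monitor, optics
def cam(n):
    f=optics.grab_frame(n); H=f["frame"].shape[0]
    f["f"]=H/2/np.tan(np.radians(f["fovy"])/2); f["R"]=np.array(f["R"]); f["t"]=np.array(f["t"]); return f
def proj(f,X):
    c=f["R"]@np.array(X)+f["t"]; return np.array([f["f"]*c[0]/c[2]+f["cx"],f["f"]*c[1]/c[2]+f["cy"]])
def ray(f,u,v):
    d=f["R"].T@np.array([(u-f["cx"])/f["f"],(v-f["cy"])/f["f"],1]); return -f["R"].T@f["t"],d/np.linalg.norm(d)
def atz(f,u,v,z):
    o,d=ray(f,u,v); return o+d*(z-o[2])/d[2]
E
python3 - <<'E'
from h import *
for n in("top","side"):
    f=cam(n); print(n,f["f"],f["cx"],f["cy"],-f["R"].T@f["t"],f["R"].round(3).tolist())
    cv2.imwrite(f"pics/{n}0.png",cv2.resize(f["frame"],(800,600)))
    for k in("sampler","knob","carriage","push_face","stop_face","beaker_mid","reagent_mid","buffer_mid","tip_box_mid","bush_top"):
        try: r=optics.masks_of(k,n)
        except Exception as e: print(k,e); continue
        for q in r[:2]:
            ys,xs=np.nonzero(q["region"]); print(k,round(q["p"],2),q["rect"],xs.mean().round(1),ys.mean().round(1))
print(monitor.observe())
E
```

```text
top 370.1063262601192 255.64594330467918 191.77090478867532 [0.36893068 0.01958219 1.25461174] [[0.02, -1.0, 0.01], [-0.983, -0.022, -0.18], [0.18, -0.007, -0.984]]
sampler 0.88 [162.9, 143.3, 143.9, 100.8] 235.5 192.3
knob 0.57 [249.7, 212.1, 9.0, 9.6] 253.5 216.8
carriage 0.69 [241.5, 175.8, 33.9, 36.5] 257.8 193.3
push_face 0.63 [238.9, 173.3, 39.5, 37.9] 257.9 193.5
stop_face 0.37 [203.5, 188.1, 7.8, 12.8] 206.2 195.4
beaker_mid 0.6 [332.4, 200.2, 26.5, 22.0] 345.3 210.3
beaker_mid 0.28 [245.4, 212.6, 9.0, 11.6] 253.5 216.1
reagent_mid 0.95 [325.9, 232.0, 25.2, 23.7] 337.1 242.6
buffer_mid 0.58 [133.5, 168.9, 21.7, 21.1] 142.9 178.0
tip_box_mid 0.67 [108.9, 195.5, 44.4, 27.6] 128.2 209.5
bush_top 0.65 [163.4, 145.0, 148.7, 101.3] 235.5 192.5
side 446.2352678580563 251.90529414579092 189.34288412270473 [0.52447919 1.30408931 0.81670153] [[-1.0, -0.023, 0.002], [-0.013, 0.485, -0.875], [0.019, -0.874, -0.485]]
sampler 0.81 [182.2, 169.5, 104.2, 96.5] 237.2 219.5
knob 0.57 [264.0, 169.8, 12.8, 8.4] 269.3 175.0
carriage 0.88 [226.9, 169.3, 46.9, 39.3] 244.9 187.3
push_face 0.92 [221.
[... 330 characters left out ...]
rray([ 1.11675692,  0.52143943, -0.03625671,  1.59954455,  0.02121184,
        1.02105822, -0.11280319]), 'qd': array([-1.53539125e-03, -1.16658259e-04, -1.32474916e-03, -8.37199107e-04,
       -1.71158933e-04, -1.76550267e-03,  7.51623756e-05]), 'joint_efforts': array([-1.09392469e-03, -9.26816654e+01,  1.97842084e+00, -3.70236146e+01,
        1.82600704e-02,  1.74680172e-03, -1.20309369e-05]), 'position': array([ 0.23399396, -0.57952167,  0.23125071]), 'tool_rot': array([-3.14153051e+00,  3.51009118e-05,  3.83762751e-01]), 'force': array([ 0.23869867, -0.27468289, -0.45672233]), 'moment': array([ 0.01247067, -0.00396049,  0.04827373]), 'finger_force': 0.0, 'grip_width': 0.0852450885574717}
```

```bash
python3 - <<'E'
import cv2
a=cv2.imread("pics/top0.png")
a=cv2.resize(a,(512,384),interpolation=cv2.INTER_AREA)
E
python3 - <<'E'
from h import *
f=cam("top");cv2.imwrite("pics/t1.png",cv2.resize(f["frame"][130:280,100:375],(800,436),interpolation=cv2.INTER_CUBIC))
g=cam("side");cv2.imwrite("pics/s1.png",cv2.resize(g["frame"][140:310,150:350],(700,595),interpolation=cv2.INTER_CUBIC))
# triangulate knob top, beaker etc.
def tri(a,b):
    o1,d1=ray(f,*a);o2,d2=ray(g,*b);A=np.stack([d1,-d2],1);s=np.linalg.lstsq(A,o2-o1,rcond=None)[0]
    p,q=o1+s[0]*d1,o2+s[1]*d2;return ((p+q)/2).round(4),np.linalg.norm(p-q).round(4)
for k,a,b in(("knob",(253.5,216.8),(269.3,175)),("rack",(257.8,193.5),(245,187)),("beaker",(345.3,210.3),(258.2,161.5)),("reagent",(337,242.6),(284.9,166.3)),("buffer",(142.9,178),(219,275.3))): print(k,tri(a,b))
print(atz(f,253.5,216.8,.163))
E
```

```text
knob (array([0.4954, 0.017 , 0.1566]), np.float64(0.0021))
rack (array([0.5752, 0.0049, 0.1045]), np.float64(0.0014))
beaker (array([ 0.5338, -0.2814,  0.0626]), np.float64(0.002))
reagent (array([ 0.4296, -0.2537,  0.0566]), np.float64(0.0027))
buffer (array([0.6296, 0.3875, 0.0477]), np.float64(0.0022))
[0.49365743 0.01705373 0.163     ]
```

View pics/t1.png

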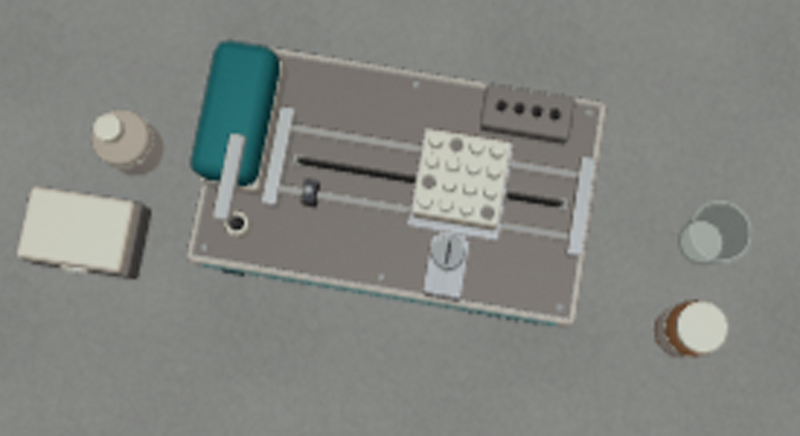

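View pics/s1.png

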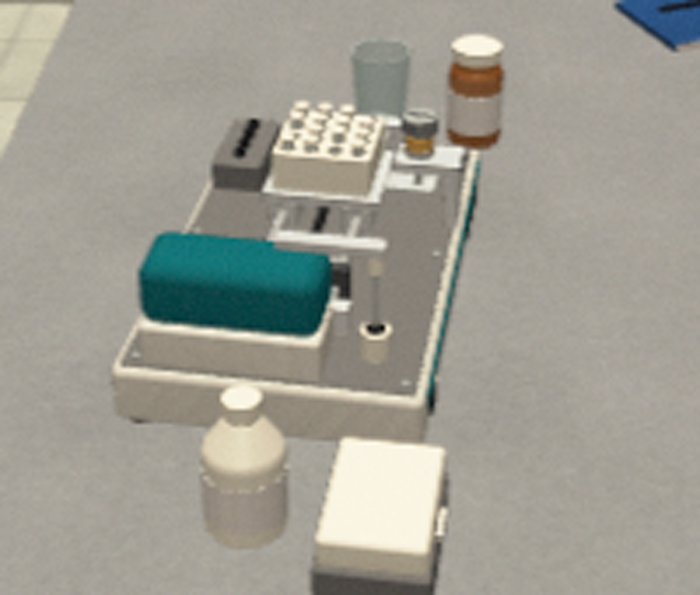

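```bash
cat >> h.py <<'E'
def W(p,l): # p=(x,y,yaw), local mm
    c,s=np.cos(p[2]),np.sin(p[2]); l=np.array(l)/1000
    return np.array([p[0]+c*l[0]-s*l[1],p[1]+s*l[0]+c*l[1],l[2]])
E
python3 - <<'E'
from h import *
from scipy.optimize import least_squares
f=cam("top");g=cam("side")
T=lambda X,Y:(100+X/2.909,130+Y/2.909)
S=lambda X,Y:(150+X/3.5,140+Y/3.5)
obs=[(f,(130,-220,60),T(605,103)),(f,(-130,-220,60),T(573,318)),(f,(-130,220,60),T(191,254)),(f,(-85,-70,165),T(449,251)),
(g,(130,220,60),S(117,370)),(g,(-130,220,60),S(430,402)),(g,(-85,-70,165),S(420,118)),(g,(-130,-220,60),S(476,152))]
r=least_squares(lambda p:np.concatenate([proj(F,W(p,l))-o for F,l,o in obs]),[.57,.09,-.13],loss="soft_l1")
p=r.x;print(p.round(4),r.fun.reshape(-1,2).round(1).tolist());np.save("pose.npy",p)
q=least_squares(lambda p:np.concatenate([proj(F,W(p,l))-o for F,l,o in obs if F is f]),[.57,.09,-.13]).x;print(q.round(4))
print("knob",W(p,(-85,-70,165)).round(4),W(q,(-85,-70,165)).round(4))
def loc(P): d=P[:2]-p[:2];c,s=np.cos(p[2]),np.sin(p[2]);return (np.array([c*d[0]+s*d[1],-s*d[0]+c*d[1]])*1000).round(1)
for n,uv,z in(("stop top",T(311,184),.095),("rack R top front",T(498,226),.138),("rack R back",T(511,141),.138),("rack L back",T(427,129),.138),("plate L front",T(409,222),.098),("plate R front",T(497,237),.098)): print(n,loc(atz(f,*uv,z)))
E
```

```text
[ 0.5884  0.0744 -0.1322] [[-0.0, -2.1], [0.7, 1.7], [-3.0, 2.7], [-0.6, 0.0], [-1.6, -0.1], [-0.3, -0.4], [-0.2, -1.1], [0.5, -2.5]]
[ 0.5917  0.0711 -0.1501]
knob [0.4949 0.0163 0.165 ] [0.4971 0.0146 0.165 ]
stop top [-27.   89.4]
rack R top front [ -47.7 -118. ]
rack R back [  44.5 -118.5]
rack L back [ 43.6 -28.3]
plate L front [-52.4 -23.3]
plate R front [ -54.  -119.9]
```

```bash
cat > d.py <<'E'
import sys,numpy as np
from h import monitor
from scipy.spatial.transform import Rotation as Ro
s=monitor.observe();R=Ro.from_euler("xyz",s["tool_rot"])
print("clk",round(s["clock"],2),"pos",s["position"].round(4),"rot",s["tool_rot"].round(3),"F",s["force"].round(1),"M",s["moment"].round(2),"w",round(s["grip_width"]*1e3,1),"ff",round(s["finger_force"],1),"q",s["qpos"].round(2))
if len(sys.argv)>1:
    t=np.array(list(map(float,sys.argv[1:4])));print("cm tool",(R.inv().apply(t-s["position"])*100).round(2))
E
python3 -m handwheel '[{"dx":4,"dy":-3.9,"claw":60},{"dx":4,"dy":-3.9,"claw":60},{"dx":4,"dy":-3.9,"claw":60},{"dx":4,"dy":-3.9,"claw":60},{"dx":4,"dy":-3.9,"claw":60},{"dx":4,"dy":-3.9,"claw":60},{"dx":4,"dy":-3.9,"claw":60},{"dx":4,"dy":-3.9,"claw":60}]' 40
python3 d.py .495 .0165 .231
```

```text
clk 1.3 pos [ 0.234  -0.5795  0.2313] rot [ 3.142 -0.     0.384] F [-0.6 -0.1 -0.1] M [-0.02 -0.01 -0.07] w 85.5 ff 0.0 q [ 1.12  0.52 -0.04  1.6   0.02  1.02 -0.11]
cm tool [ 4.652e+01 -4.550e+01  3.000e-02]schema error: expected keys dx, dy, dz, wx, wy, wz, claw
```

```bash
python3 -m handwheel '[{"dx":4,"dy":-3.9,"dz":0,"wx":0,"wy":0,"wz":0,"claw":60},{"dx":4,"dy":-3.9,"dz":0,"wx":0,"wy":0,"wz":0,"claw":60},{"dx":4,"dy":-3.9,"dz":0,"wx":0,"wy":0,"wz":0,"claw":60},{"dx":4,"dy":-3.9,"dz":0,"wx":0,"wy":0,"wz":0,"claw":60},{"dx":4,"dy":-3.9,"dz":0,"wx":0,"wy":0,"wz":0,"claw":60},{"dx":4,"dy":-3.9,"dz":0,"wx":0,"wy":0,"wz":0,"claw":60},{"dx":4,"dy":-3.9,"dz":0,"wx":0,"wy":0,"wz":0,"claw":60},{"dx":4,"dy":-3.9,"dz":0,"wx":0,"wy":0,"wz":0,"claw":60}]' 40
python3 d.py .495 .0165 .231
```

```text
clock: 2.3
position: [0.4145, -0.1688, 0.2316]
tool_rot: [3.141, -0.001, 0.384]
force: [0.7, -1.0, -0.2]
grip_width: 0.0512
finger_force: 0.0
clk 2.3 pos [ 0.4145 -0.1688  0.2316] rot [ 3.141e+00 -1.000e-03  3.840e-01] F [ 0.7 -1.  -0.2] M [ 0.02 -0.08  0.01] w 51.2 ff 0.0 q [ 0.44  0.25 -0.22  2.04  0.07  0.86 -1.01]
cm tool [ 14.4  -14.17   0.06]
```

```bash
python3 -m handwheel '[{"dx":3.6,"dy":-3.55,"dz":0,"wx":0,"wy":0,"wz":0,"claw":60},{"dx":3.6,"dy":-3.55,"dz":0,"wx":0,"wy":0,"wz":0,"claw":60},{"dx":3.6,"dy":-3.55,"dz":0,"wx":0,"wy":0,"wz":0,"claw":60},{"dx":3.6,"dy":-3.55,"dz":0,"wx":0,"wy":0,"wz":0,"claw":60},{"dx":0,"dy":0,"dz":0,"wx":0,"wy":0,"wz":0.185,"claw":60},{"dx":0,"dy":0,"dz":0,"wx":0,"wy":0,"wz":0.185,"claw":60},{"dx":0,"dy":0,"dz":0,"wx":0,"wy":0,"wz":0.185,"claw":60},{"dx":0,"dy":0,"dz":0,"wx":0,"wy":0,"wz":0.185,"claw":60}]' 40
python3 d.py .495 .0165 .231
python3 - <<'E'
from h import *
f=cam("top");g=cam("side")
for n,F in(("top",f),("side",g)):
    print(n,"tcp px",proj(F,monitor.observe()["position"]).round(1))
a=cv2.resize(f["frame"][170:250,215:300],(425,400),interpolation=cv2.INTER_CUBIC)
b=cv2.resize(g["frame"][120:200,225:300],(375,400),interpolation=cv2.INTER_CUBIC)
cv2.imwrite("pics/c2.png",np.hstack([a,b]))
E
```

```text
clock: 3.3
position: [0.4943, 0.0152, 0.2314]
tool_rot: [-3.142, -0.0, -0.362]
force: [0.3, 0.0, 1.3]
grip_width: 0.051
finger_force: 0.0
clk 3.3 pos [0.4943 0.0152 0.2314] rot [-3.142 -0.    -0.362] F [0.3 0.  1.3] M [ 0.04 -0.04 -0.04] w 51.0 ff 0.0 q [-0.02  0.32 -0.16  1.93  0.06  0.9  -2.15]
cm tool [ 0.02 -0.14  0.04]
top tcp px [254.3 213.8]
side tcp px [270.5 153.8]
```

View pics/c2.png

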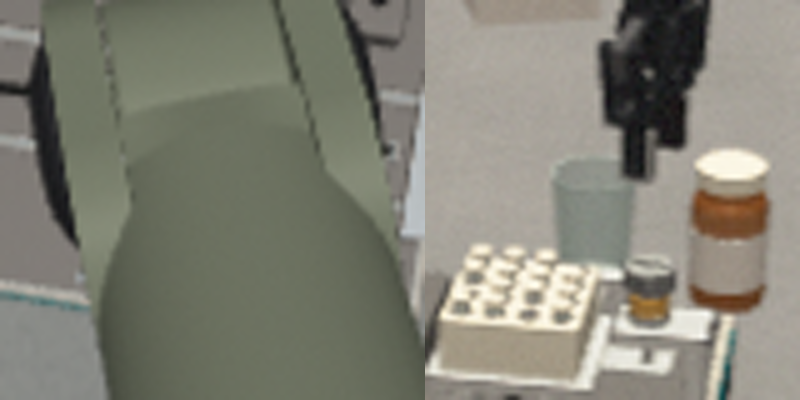

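```bash
python3 -m handwheel '[{"dx":0,"dy":-0.1,"dz":2,"wx":0,"wy":0,"wz":0,"claw":60},{"dx":0,"dy":0,"dz":2,"wx":0,"wy":0,"wz":0,"claw":60},{"dx":0,"dy":0,"dz":2,"wx":0,"wy":0,"wz":0,"claw":60},{"dx":0,"dy":0,"dz":1.5,"wx":0,"wy":0,"wz":0,"claw":60},{"dx":0,"dy":0,"dz":1,"wx":0,"wy":0,"wz":0,"claw":60},{"dx":0,"dy":0,"dz":0.5,"wx":0,"wy":0,"wz":0,"claw":60}]' 40
python3 d.py .495 .0165 .141
python3 - <<'E'
from h import *
g=cam("side")
cv2.imwrite("pics/c3.png",cv2.resize(g["frame"][130:200,225:310],(680,560),interpolation=cv2.INTER_CUBIC))
E
```

```text
clock: 4.15
position: [0.4946, 0.0161, 0.141]
tool_rot: [3.142, 0.0, -0.355]
force: [0.5, 0.0, -0.0]
grip_width: 0.0514
finger_force: 0.0
clk 4.15 pos [0.4946 0.0161 0.141 ] rot [ 3.142  0.    -0.355] F [ 0.5  0.  -0. ] M [-0.03  0.01 -0.04] w 51.4 ff 0.0 q [-0.04  0.45 -0.15  2.02  0.1   0.68 -2.18]
cm tool [ 0.02 -0.05 -0.  ]
```

View pics/c3.png

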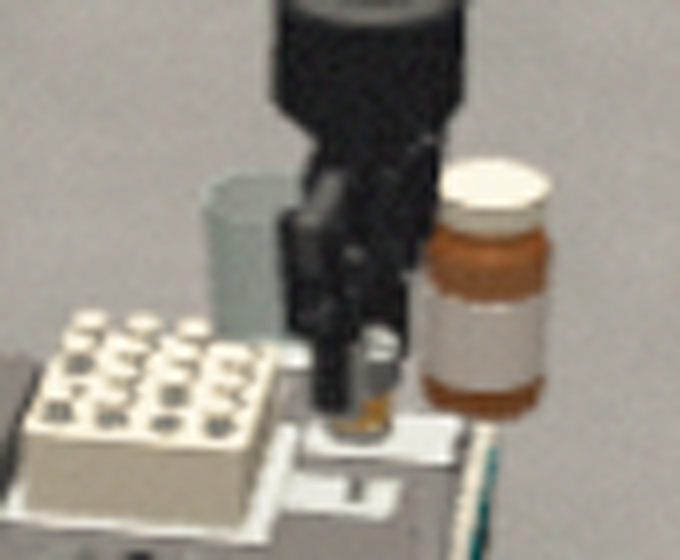

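```bash
python3 -m handwheel '[{"dx":0,"dy":0,"dz":0,"wx":0,"wy":0,"wz":0,"claw":30},{"dx":0,"dy":0,"dz":0,"wx":0,"wy":0,"wz":0,"claw":10},{"dx":0,"dy":0,"dz":0,"wx":0,"wy":0,"wz":0,"claw":10},{"dx":0,"dy":0,"dz":0,"wx":0,"wy":0,"wz":0,"claw":10},{"dx":0,"dy":0,"dz":0,"wx":0,"wy":0,"wz":0,"claw":10}]' 60
python3 d.py
```

```text
clock: 4.82
position: [0.4953, 0.0169, 0.1421]
tool_rot: [-3.14, -0.001, -0.356]
force: [0.2, 4.5, 6.0]
grip_width: 0.0301
finger_force: 59.3
clk 4.83 pos [0.4953 0.0169 0.1421] rot [-3.14e+00 -1.00e-03 -3.56e-01] F [0.2 4.5 6. ] M [ 1.19 -0.11  0.11] w 30.1 ff 59.3 q [-0.04  0.45 -0.15  2.01  0.1   0.68 -2.18]
```

```bash
python3 -m handwheel '[{"dx":0,"dy":-0.1,"dz":-0.3,"wx":0,"wy":0,"wz":0,"claw":10},{"dx":0,"dy":0,"dz":-0.3,"wx":0,"wy":0,"wz":0,"claw":10},{"dx":0,"dy":0,"dz":-0.3,"wx":0,"wy":0,"wz":0,"claw":10},{"dx":0,"dy":0,"dz":-0.2,"wx":0,"wy":0,"wz":0,"claw":10},{"dx":0,"dy":0,"dz":0,"wx":0,"wy":0,"wz":0,"claw":10}]' 60;python3 d.py
python3 -m handwheel '[{"dx":0,"dy":0,"dz":-0.1,"wx":0,"wy":0,"wz":0,"claw":10},{"dx":0,"dy":0,"dz":-0.1,"wx":0,"wy":0,"wz":0,"claw":10},{"dx":0,"dy":0,"dz":0,"wx":0,"wy":0,"wz":0,"claw":10}]' 60;python3 d.py
```

```text
clock: 5.45
position: [0.495, 0.0171, 0.1524]
tool_rot: [-3.141, -0.0, -0.356]
force: [2.6, 4.4, -9.1]
grip_width: 0.0301
finger_force: 60.0
clk 5.45 pos [0.495  0.0171 0.1524] rot [-3.141 -0.    -0.356] F [ 2.6  4.4 -9.1] M [ 0.82 -0.62  0.03] w 30.1 ff 60.0 q [-0.04  0.43 -0.15  2.01  0.1   0.71 -2.17]
clock: 5.82
position: [0.495, 0.0171, 0.1543]
tool_rot: [-3.142, 0.0, -0.356]
force: [3.1, 3.1, -8.2]
grip_width: 0.0298
finger_force: 60.1
clk 5.83 pos [0.495  0.0171 0.1543] rot [-3.142  0.    -0.356] F [ 3.1  3.1 -8.2] M [ 0.91 -0.64  0.15] w 29.8 ff 60.1 q [-0.04  0.43 -0.15  2.    0.09  0.72 -2.17]
```

```bash
python3 -m handwheel '[{"dx":0,"dy":0,"dz":-0.1,"wx":0,"wy":0,"wz":0,"claw":10},{"dx":0,"dy":0,"dz":0,"wx":0,"wy":0,"wz":0,"claw":10}]' 60
python3 -m handwheel '[{"dx":0,"dy":0,"dz":-0.1,"wx":0,"wy":0,"wz":0,"claw":10},{"dx":0,"dy":0,"dz":0,"wx":0,"wy":0,"wz":0,"claw":10}]' 60
```

```text
clock: 6.08
position: [0.4949, 0.017, 0.1552]
tool_rot: [3.142, 0.0, -0.356]
force: [4.2, 3.8, -12.4]
grip_width: 0.0298
finger_force: 60.8
clock: 6.32
position: [0.4948, 0.0169, 0.1557]
tool_rot: [3.141, 0.001, -0.356]
force: [7.5, 4.0, -23.0]
grip_width: 0.0298
finger_force: 62.2
```

```bash
python3 -m handwheel '[{"dx":0,"dy":0,"dz":-0.02,"wx":0,"wy":0,"wz":-0.1,"claw":10},{"dx":0,"dy":0,"dz":-0.02,"wx":0,"wy":0,"wz":-0.15,"claw":10},{"dx":0,"dy":0,"dz":-0.02,"wx":0,"wy":0,"wz":-0.15,"claw":10},{"dx":0,"dy":0,"dz":0,"wx":0,"wy":0,"wz":0,"claw":10}]' 60;python3 d.py
```

```text
clock: 6.82
position: [0.4946, 0.017, 0.1562]
tool_rot: [-3.141, 0.001, 0.046]
force: [5.3, 6.5, -25.7]
grip_width: 0.0296
finger_force: 62.1
clk 6.83 pos [0.4946 0.017  0.1562] rot [-3.141e+00  1.000e-03  4.600e-02] F [  5.3   6.5 -25.7] M [ 1.34 -1.09  0.07] w 29.6 ff 62.1 q [ 0.04  0.43 -0.25  2.    0.16  0.73 -1.83]
```

```bash
python3 -m handwheel '[{"dx":0,"dy":0,"dz":0,"wx":0,"wy":0,"wz":-0.17,"claw":10},{"dx":0,"dy":0,"dz":0,"wx":0,"wy":0,"wz":-0.17,"claw":10},{"dx":0,"dy":0,"dz":-0.01,"wx":0,"wy":0,"wz":-0.17,"claw":10},{"dx":0,"dy":0,"dz":-0.02,"wx":0,"wy":0,"wz":-0.17,"claw":10},{"dx":0,"dy":0,"dz":-0.02,"wx":0,"wy":0,"wz":-0.17,"claw":10},{"dx":0,"dy":0,"dz":-0.02,"wx":0,"wy":0,"wz":-0.17,"claw":10},{"dx":0,"dy":0,"dz":-0.02,"wx":0,"wy":0,"wz":-0.17,"claw":10},{"dx":0,"dy":0,"dz":0,"wx":0,"wy":0,"wz":0,"claw":10}]' 60;python3 d.py
```

```text
clock: 7.82
position: [0.4948, 0.0168, 0.1574]
tool_rot: [-3.141, -0.0, 1.236]
force: [4.0, 4.7, -16.9]
grip_width: 0.0295
finger_force: 63.1
clk 7.83 pos [0.4948 0.0168 0.1574] rot [-3.141 -0.     1.236] F [  4.    4.7 -16.9] M [ 1.01 -1.15  0.09] w 29.5 ff 63.1 q [ 0.27  0.47 -0.55  1.99  0.34  0.78 -0.81]
```

```bash
python3 -m handwheel '[{"dx":0,"dy":0,"dz":-0.02,"wx":0,"wy":0,"wz":-0.17,"claw":10},{"dx":0,"dy":0,"dz":-0.02,"wx":0,"wy":0,"wz":-0.17,"claw":10},{"dx":0,"dy":0,"dz":-0.02,"wx":0,"wy":0,"wz":-0.17,"claw":10},{"dx":0,"dy":0,"dz":-0.02,"wx":0,"wy":0,"wz":-0.17,"claw":10},{"dx":0,"dy":0,"dz":-0.02,"wx":0,"wy":0,"wz":-0.17,"claw":10},{"dx":0,"dy":0,"dz":-0.02,"wx":0,"wy":0,"wz":-0.17,"claw":10},{"dx":0,"dy":0,"dz":-0.02,"wx":0,"wy":0,"wz":-0.17,"claw":10},{"dx":0,"dy":0,"dz":0,"wx":0,"wy":0,"wz":0,"claw":10}]' 60;python3 d.py
```

```text
clock: 8.82
position: [0.4949, 0.0168, 0.1588]
tool_rot: [3.141, -0.001, 2.426]
force: [5.1, 6.1, -15.6]
grip_width: 0.0299
finger_force: 63.4
clk 8.82 pos [0.4949 0.0168 0.1588] rot [ 3.141e+00 -1.000e-03  2.426e+00] F [  5.1   6.1 -15.6] M [ 1.31 -1.16  0.06] w 29.9 ff 63.4 q [ 0.48  0.54 -0.85  1.98  0.53  0.86  0.2 ]
```

```bash
python3 -m handwheel '[{"dx":0,"dy":0,"dz":-0.02,"wx":0,"wy":0,"wz":-0.17,"claw":10},{"dx":0,"dy":0,"dz":-0.02,"wx":0,"wy":0,"wz":-0.17,"claw":10},{"dx":0,"dy":0,"dz":-0.02,"wx":0,"wy":0,"wz":-0.17,"claw":10},{"dx":0,"dy":0,"dz":-0.02,"wx":0,"wy":0,"wz":-0.17,"claw":10},{"dx":0,"dy":0,"dz":-0.02,"wx":0,"wy":0,"wz":-0.17,"claw":10},{"dx":0,"dy":0,"dz":-0.02,"wx":0,"wy":0,"wz":-0.17,"claw":10},{"dx":0,"dy":0,"dz":0,"wx":0,"wy":0,"wz":0,"claw":10}]' 60;python3 d.py
```

```text
clock: 9.7
position: [0.4949, 0.0168, 0.16]
tool_rot: [3.141, -0.0, -2.837]
force: [4.1, 5.4, -12.6]
grip_width: 0.0299
finger_force: 63.7
clk 9.7 pos [0.4949 0.0168 0.16  ] rot [ 3.141 -0.    -2.837] F [  4.1   5.4 -12.6] M [ 1.23 -0.79  0.04] w 29.9 ff 63.7 q [ 0.63  0.64 -1.09  1.97  0.7   0.97  1.07]
```

```bash
python3 -m handwheel '[{"dx":0,"dy":0,"dz":-0.02,"wx":0,"wy":0,"wz":-0.15,"claw":10},{"dx":0,"dy":0,"dz":-0.02,"wx":0,"wy":0,"wz":-0.15,"claw":10},{"dx":0,"dy":0,"dz":0,"wx":0,"wy":0,"wz":0,"claw":10}]' 60;python3 d.py
python3 -m handwheel '[{"dx":0,"dy":0,"dz":-0.01,"wx":0,"wy":0,"wz":-0.1,"claw":10},{"dx":0,"dy":0,"dz":0,"wx":0,"wy":0,"wz":0,"claw":10}]' 60;python3 d.py
python3 -m handwheel '[{"dx":0,"dy":0,"dz":0,"wx":0,"wy":0,"wz":-0.06,"claw":10},{"dx":0,"dy":0,"dz":0,"wx":0,"wy":0,"wz":0,"claw":10}]' 60;python3 d.py
```

```text
clock: 10.07
position: [0.4949, 0.0168, 0.1604]
tool_rot: [3.141, -0.0, -2.537]
force: [3.7, 4.8, -12.8]
grip_width: 0.0298
finger_force: 63.6
clk 10.07 pos [0.4949 0.0168 0.1604] rot [ 3.141 -0.    -2.537] F [  3.7   4.8 -12.8] M [ 1.3  -0.78  0.04] w 29.8 ff 63.6 q [ 0.67  0.68 -1.16  1.97  0.74  1.01  1.33]
clock: 10.32
position: [0.4949, 0.0168, 0.1605]
tool_rot: [3.141, -0.0, -2.438]
force: [3.6, 4.9, -13.1]
grip_width: 0.0301
finger_force: 63.6
clk 10.32 pos [0.4949 0.0168 0.1605] rot [ 3.141 -0.    -2.438] F [  3.6   4.9 -13.1] M [ 1.24 -0.69  0.04] w 30.1 ff 63.6 q [ 0.68  0.69 -1.18  1.97  0.76  1.02  1.41]
clock: 10.58
position: [0.4938, 0.0161, 0.1602]
tool_rot: [3.141, -0.003, -2.38]
force: [-4.6, 1.3, -10.7]
grip_width: 0.0299
finger_force: 63.6
clk 10.57 pos [0.4938 0.0161 0.1602] rot [ 3.141e+00 -3.000e-03 -2.380e+00] F [ -4.6   1.3 -10.7] M [0.27 1.4  0.05] w 29.9 ff 63.6 q [ 0.68  0.7  -1.19  1.97  0.77  1.03  1.46]
```

```bash
python3 -m handwheel '[{"dx":0,"dy":0,"dz":0,"wx":0,"wy":0,"wz":-0.08,"claw":10},{"dx":0,"dy":0,"dz":0,"wx":0,"wy":0,"wz":0,"claw":10}]' 60;python3 d.py
python3 -m handwheel '[{"dx":0,"dy":0,"dz":0,"wx":0,"wy":0,"wz":-0.08,"claw":10},{"dx":0,"dy":0,"dz":0,"wx":0,"wy":0,"wz":0,"claw":10}]' 60;python3 d.py
```

```text
clock: 10.82
position: [0.494, 0.0161, 0.1603]
tool_rot: [3.141, -0.003, -2.301]
force: [-5.0, -1.1, -10.7]
grip_width: 0.0299
finger_force: 63.6
clk 10.82 pos [0.494  0.0161 0.1603] rot [ 3.141e+00 -3.000e-03 -2.301e+00] F [ -5.   -1.1 -10.7] M [-0.09  1.67  0.04] w 29.9 ff 63.6 q [ 0.69  0.71 -1.21  1.97  0.78  1.05  1.53]
clock: 11.08
position: [0.4954, 0.0162, 0.1616]
tool_rot: [-3.14, -0.001, -2.221]
force: [-7.2, -5.7, 9.3]
grip_width: 0.0297
finger_force: 63.1
clk 11.07 pos [0.4954 0.0162 0.1616] rot [-3.140e+00 -1.000e-03 -2.221e+00] F [-7.2 -5.7  9.3] M [-1.46  1.11  0.02] w 29.7 ff 63.1 q [ 0.7   0.72 -1.23  1.96  0.79  1.06  1.6 ]
```

```bash
python3 -m handwheel '[{"dx":0,"dy":0,"dz":0,"wx":0,"wy":0,"wz":0,"claw":30},{"dx":0,"dy":0,"dz":0,"wx":0,"wy":0,"wz":0,"claw":55},{"dx":0,"dy":0,"dz":0,"wx":0,"wy":0,"wz":0,"claw":55},{"dx":0,"dy":0,"dz":0,"wx":0,"wy":0,"wz":0,"claw":55},{"dx":0,"dy":0,"dz":-2,"wx":0,"wy":0,"wz":0,"claw":55},{"dx":0,"dy":0,"dz":-2,"wx":0,"wy":0,"wz":0,"claw":55},{"dx":0,"dy":0,"dz":-2,"wx":0,"wy":0,"wz":0,"claw":55},{"dx":0,"dy":0,"dz":-1.5,"wx":0,"wy":0,"wz":0,"claw":55}]' 60;python3 d.py
python3 - <<'E'
from h import *
g=cam("side");p=np.load("pose.npy")
p[:2]+=np.array([.4949,.0168])-W(p,(-85,-70,0))[:2]
np.save("pose.npy",p);print(p)
for z in(165,177,182): print(z,proj(g,W(p,(-85,-70,z))).round(1))
cv2.imwrite("pics/c4.png",cv2.resize(g["frame"][130:200,225:310],(680,560),interpolation=cv2.INTER_CUBIC))
E
```

```text
clock: 12.08
position: [0.4952, 0.017, 0.2376]
tool_rot: [-3.141, 0.001, -2.22]
force: [0.5, 0.2, -0.2]
grip_width: 0.0472
finger_force: 0.0
clk 12.07 pos [0.4952 0.017  0.2376] rot [-3.141e+00  1.000e-03 -2.220e+00] F [ 0.5  0.2 -0.2] M [0.03 0.02 0.02] w 47.2 ff 0.0 q [ 0.77  0.63 -1.33  1.89  0.67  1.18  1.7 ]
[ 0.5883852   0.0749852  -0.13219687]
165 [269.8 172.7]
177 [269.9 169.4]
182 [270. 168.]
```

View pics/c4.png

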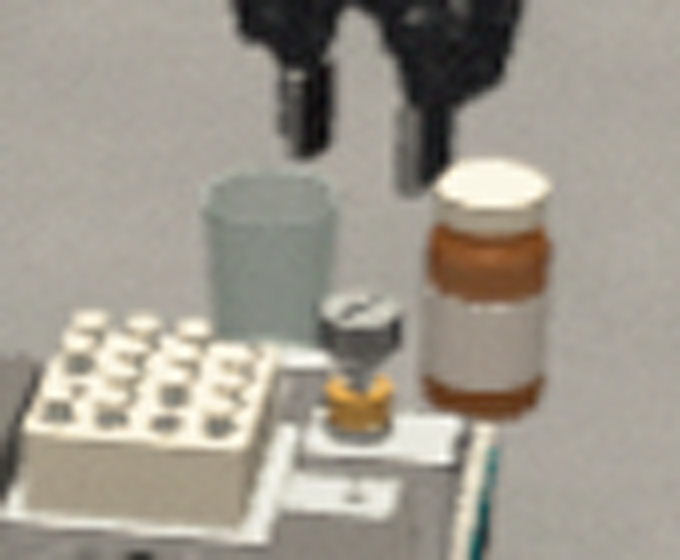

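```bash
python3 -m handwheel '[{"dx":3.5,"dy":-4.5,"dz":0,"wx":0,"wy":0,"wz":0,"claw":55},{"dx":3.5,"dy":-4.5,"dz":0,"wx":0,"wy":0,"wz":0,"claw":55},{"dx":3.5,"dy":-4.5,"dz":0,"wx":0,"wy":0,"wz":0,"claw":55},{"dx":3.5,"dy":-4.5,"dz":0,"wx":0,"wy":0,"wz":0,"claw":55},{"dx":0,"dy":0,"dz":0,"wx":0,"wy":0,"wz":0.175,"claw":55},{"dx":0,"dy":0,"dz":0,"wx":0,"wy":0,"wz":0.175,"claw":55},{"dx":0,"dy":0,"dz":0,"wx":0,"wy":0,"wz":0.175,"claw":55},{"dx":0,"dy":0,"dz":0,"wx":0,"wy":0,"wz":0.175,"claw":55}]' 60;python3 d.py
python3 - <<'E'
from h import *
g=cam("side");f=cam("top");p=np.load("pose.npy")
a=cv2.resize(f["frame"][195:230,235:275],(400,350),interpolation=cv2.INTER_CUBIC)
old=cv2.resize(cv2.resize(cv2.imread("pics/top0.png"),(512,384),interpolation=cv2.INTER_AREA)[195:230,235:275],(400,350),interpolation=cv2.INTER_CUBIC)
cv2.imwrite("pics/c5.png",np.hstack([old,a]))
for z in(165,177,182): print(z,proj(f,W(p,(-85,-70,z))).round(1))
E
```

```text
clock: 13.12
position: [0.5537, -0.2034, 0.2359]
tool_rot: [3.141, -0.0, -2.925]
force: [-0.6, 0.6, 0.3]
grip_width: 0.0469
finger_force: 0.0
clk 13.12 pos [ 0.5537 -0.2034  0.2359] rot [ 3.141 -0.    -2.925] F [-0.6  0.6  0.3] M [ 0.05 -0.02 -0.01] w 46.9 ff 0.0 q [ 0.96  0.69 -1.11  1.65  0.65  1.22  1.49]
165 [253.6 216.3]
177 [253.6 215.8]
182 [253.6 215.6]
```

View pics/c5.png

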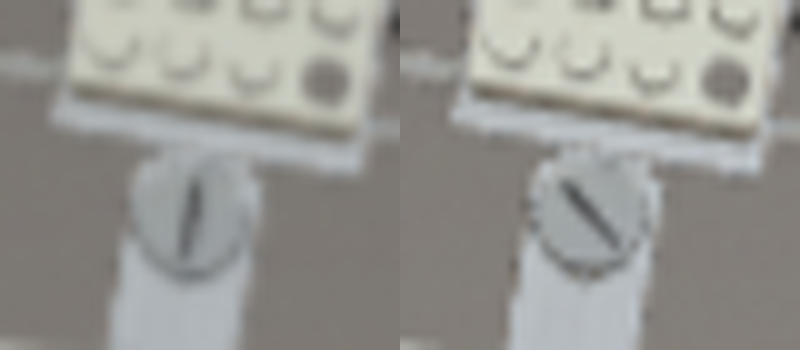

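```bash
cat > slot.py <<'E'
from h import *
p=np.load("pose.npy");f=cam("top")
def ang(img,z,tag):
    c=proj(f,W(p,(-85,-70,z)))
    gr=cv2.resize(img,None,fx=8,fy=8,interpolation=cv2.INTER_CUBIC); gr=cv2.cvtColor(gr,cv2.COLOR_BGR2GRAY).astype(float)
    yy,xx=np.mgrid[:gr.shape[0],:gr.shape[1]]; u=(xx+.5)/8-.5; v=(yy+.5)/8-.5
    m=np.hypot(u-c[0],v-c[1])<4.6
    w=np.clip(np.median(gr[m])-12-gr[m],0,None)
    P=np.array([atz(f,a,b,z/1000)[:2] for a,b in zip(u[m],v[m])])
    mu=(P*w[:,None]).sum(0)/w.sum(); C=((P-mu)*w[:,None]).T@(P-mu); e,V=np.linalg.eigh(C); d=V[:,1]
    return np.degrees(np.arctan2(d[1],d[0])-p[2])%180, mu.round(4), e
old=cv2.resize(cv2.imread("pics/top0.png"),(512,384),interpolation=cv2.INTER_AREA)
print("old",ang(old,165,0));print("new",ang(f["frame"],182,1))
E
python3 slot.py
```

```text
old (np.float64(178.29049557404937), array([0.495 , 0.0167]), array([0.04978925, 0.92042796]))
new (np.float64(49.337626945752106), array([0.4948, 0.0177]), array([0.05974132, 1.4323649 ]))
```

```bash
python3 d.py .495 .017 .2359
```

```text
clk 13.28 pos [ 0.5538 -0.2033  0.2361] rot [-3.141 -0.    -2.917] F [ 0.4 -0.7 -0.7] M [-0.04 -0.02 -0.  ] w 46.7 ff 0.0 q [ 0.96  0.69 -1.12  1.65  0.65  1.22  1.5 ]
cm tool [ 0.81 22.79  0.  ]
```

```bash
python3 -m handwheel '[{"dx":0.2,"dy":5,"dz":0,"wx":0,"wy":0,"wz":0,"claw":60},{"dx":0.2,"dy":5,"dz":0,"wx":0,"wy":0,"wz":0,"claw":60},{"dx":0.2,"dy":5,"dz":0,"wx":0,"wy":0,"wz":0,"claw":60},{"dx":0.2,"dy":5,"dz":0,"wx":0,"wy":0,"wz":0,"claw":60},{"dx":0,"dy":2.8,"dz":0,"wx":0,"wy":0,"wz":0,"claw":60},{"dx":0,"dy":0,"dz":0,"wx":0,"wy":0,"wz":0,"claw":60}]' 60;python3 d.py .495 .017 .158
```

```text
clock: 14.02
position: [0.4954, 0.0193, 0.2362]
tool_rot: [-3.142, 0.0, -2.912]
force: [-0.7, 0.4, -0.6]
grip_width: 0.051
finger_force: 0.0
clk 14.03 pos [0.4954 0.0193 0.2362] rot [-3.142  0.    -2.912] F [-0.7  0.4 -0.6] M [-0.01  0.   -0.01] w 51.0 ff 0.0 q [ 0.7   0.55 -1.19  1.89  0.57  1.1   1.09]
cm tool [ 0.09 -0.21  7.82]
```

```bash
python3 -m handwheel '[{"dx":0.1,"dy":-0.2,"dz":2,"wx":0,"wy":0,"wz":0,"claw":60},{"dx":0,"dy":0,"dz":2.5,"wx":0,"wy":0,"wz":0,"claw":60},{"dx":0,"dy":0,"dz":2,"wx":0,"wy":0,"wz":0,"claw":60},{"dx":0,"dy":0,"dz":1.3,"wx":0,"wy":0,"wz":0,"claw":60},{"dx":0,"dy":0,"dz":0,"wx":0,"wy":0,"wz":0,"claw":60}]' 60;python3 d.py .495 .017 .158
python3 -m handwheel '[{"dx":0,"dy":0,"dz":0,"wx":0,"wy":0,"wz":0,"claw":30},{"dx":0,"dy":0,"dz":0,"wx":0,"wy":0,"wz":0,"claw":10},{"dx":0,"dy":0,"dz":0,"wx":0,"wy":0,"wz":0,"claw":10},{"dx":0,"dy":0,"dz":0,"wx":0,"wy":0,"wz":0,"claw":10},{"dx":0,"dy":0,"dz":0,"wx":0,"wy":0,"wz":0,"claw":10}]' 90;python3 d.py .495 .017 .158
```

```text
clock: 14.65
position: [0.495, 0.0151, 0.1572]
tool_rot: [3.141, -0.001, -2.919]
force: [0.2, -0.6, 0.3]
grip_width: 0.0514
finger_force: 0.0
clk 14.65 pos [0.495  0.0151 0.1572] rot [ 3.141e+00 -1.000e-03 -2.919e+00] F [ 0.2 -0.6  0.3] M [0.02 0.01 0.01] w 51.4 ff 0.0 q [ 0.63  0.64 -1.09  1.97  0.7   0.97  0.99]
cm tool [-0.04  0.18 -0.08]
clock: 15.28
position: [0.4956, 0.017, 0.1592]
tool_rot: [3.14, 0.002, -2.918]
force: [-5.6, 9.9, 10.3]
grip_width: 0.0292
finger_force: 88.7
clk 15.28 pos [0.4956 0.017  0.1592] rot [ 3.140e+00  2.000e-03 -2.918e+00] F [-5.6  9.9 10.3] M [ 1.85  1.06 -0.05] w 29.2 ff 88.7 q [ 0.63  0.64 -1.09  1.97  0.7   0.97  0.99]
cm tool [0.06 0.01 0.12]
```

```bash
python3 -m handwheel '[{"dx":0,"dy":0.18,"dz":-0.2,"wx":0,"wy":0,"wz":0,"claw":10},{"dx":0,"dy":0,"dz":0,"wx":0,"wy":0,"wz":-0.05,"claw":10},{"dx":0,"dy":0,"dz":0,"wx":0,"wy":0,"wz":0,"claw":10}]' 90;python3 d.py
for i in 1; do python3 -m handwheel '[{"dx":0,"dy":0,"dz":0,"wx":0,"wy":0,"wz":-0.06,"claw":10},{"dx":0,"dy":0,"dz":0,"wx":0,"wy":0,"wz":0,"claw":10}]' 90;python3 d.py; done
python3 -m handwheel '[{"dx":0,"dy":0,"dz":0,"wx":0,"wy":0,"wz":-0.06,"claw":10},{"dx":0,"dy":0,"dz":0,"wx":0,"wy":0,"wz":0,"claw":10}]' 90;python3 d.py
python3 -m handwheel '[{"dx":0,"dy":0,"dz":0,"wx":0,"wy":0,"wz":-0.06,"claw":10},{"dx":0,"dy":0,"dz":0,"wx":0,"wy":0,"wz":0,"claw":10}]' 90;python3 d.py
```

```text
clock: 15.65
position: [0.4951, 0.0171, 0.1601]
tool_rot: [3.141, 0.001, -2.87]
force: [3.4, 3.0, -10.5]
grip_width: 0.0289
finger_force: 89.8
clk 15.65 pos [0.4951 0.0171 0.1601] rot [ 3.141e+00  1.000e-03 -2.870e+00] F [  3.4   3.  -10.5] M [ 0.71 -0.73  0.04] w 28.9 ff 89.8 q [ 0.64  0.65 -1.1   1.97  0.71  0.98  1.03]
clock: 15.9
position: [0.4951, 0.0171, 0.16]
tool_rot: [3.141, 0.001, -2.811]
force: [3.7, 4.3, -7.7]
grip_width: 0.0291
finger_force: 90.0
clk 15.9 pos [0.4951 0.0171 0.16  ] rot [ 3.141e+00  1.000e-03 -2.811e+00] F [ 3.7  4.3 -7.7] M [ 0.75 -0.75 -0.01] w 29.1 ff 90.0 q [ 0.64  0.65 -1.12  1.97  0.72  0.98  1.08]
clock: 16.15
position: [0.4951, 0.0171, 0.16]
tool_rot: [3.141, 0.001, -2.751]
force: [3.5, 3.1, -6.5]
grip_width: 0.0292
finger_force: 90.1
clk 16.15 pos [0.4951 0.0171 0.16  ] rot [ 3.141e+00  1.000e-03 -2.751e+00] F [ 3.5  3.1 -6.5] M [ 0.74 -0.73  0.03] w 29.2 ff 90.1 q [ 0.65  0.66 -1.13  1.97  0.72  0.99  1.13]
clock: 16.4
position: [0.4951, 0.0171, 0.1601]
tool_rot: [3.141, 0.001, -2.691]
force: [3.0, 3.8, -7.0]
grip_width: 0.0289
finger_force: 90.2
clk 16.4 pos [0.4951 0.0171 0.1601] rot [ 3.141e+00  1.000e-03 -2.691e+00] F [ 3.   3.8 -7. ] M [ 0.76 -0.72 -0.01] w 28.9 ff 90.2 q [ 0.66  0.67 -1.14  1.97  0.73  1.    1.18]
```

```bash
python3 -m handwheel '[{"dx":0,"dy":0,"dz":-0.01,"wx":0,"wy":0,"wz":-0.06,"claw":10},{"dx":0,"dy":0,"dz":0,"wx":0,"wy":0,"wz":0,"claw":10}]' 90;python3 d.py|head -1
python3 -m handwheel '[{"dx":0,"dy":0,"dz":-0.01,"wx":0,"wy":0,"wz":-0.06,"claw":10},{"dx":0,"dy":0,"dz":0,"wx":0,"wy":0,"wz":0,"claw":10}]' 90;python3 d.py
python3 -m handwheel '[{"dx":0,"dy":0,"dz":0,"wx":0,"wy":0,"wz":-0.06,"claw":10},{"dx":0,"dy":0,"dz":0,"wx":0,"wy":0,"wz":0,"claw":10}]' 90;python3 d.py
```

```text
clock: 16.65
position: [0.4951, 0.0171, 0.1601]
tool_rot: [3.141, 0.0, -2.631]
force: [2.4, 3.4, -5.2]
grip_width: 0.029
finger_force: 90.3
clk 16.65 pos [0.4951 0.0171 0.1601] rot [ 3.141  0.    -2.631] F [ 2.4  3.4 -5.2] M [ 0.64 -0.7  -0.  ] w 29.0 ff 90.3 q [ 0.67  0.68 -1.16  1.97  0.74  1.01  1.23]
clock: 16.9
position: [0.4951, 0.0171, 0.1602]
tool_rot: [3.142, 0.0, -2.571]
force: [2.8, 4.2, -6.2]
grip_width: 0.0292
finger_force: 90.3
clk 16.9 pos [0.4951 0.0171 0.1602] rot [ 3.142  0.    -2.571] F [ 2.8  4.2 -6.2] M [ 0.86 -0.77 -0.  ] w 29.2 ff 90.3 q [ 0.67  0.68 -1.17  1.97  0.75  1.02  1.28]
clock: 17.15
position: [0.4951, 0.017, 0.1602]
tool_rot: [3.141, 0.0, -2.512]
force: [2.6, 4.9, -5.5]
grip_width: 0.0292
finger_force: 90.0
clk 17.15 pos [0.4951 0.017  0.1602] rot [ 3.141  0.    -2.512] F [ 2.6  4.9 -5.5] M [ 0.89 -0.72 -1.12] w 29.2 ff 90.0 q [ 0.68  0.69 -1.18  1.97  0.76  1.03  1.34]
```

```bash
python3 -m handwheel '[{"dx":0,"dy":0,"dz":0,"wx":0,"wy":0,"wz":0,"claw":20},{"dx":0,"dy":0,"dz":0,"wx":0,"wy":0,"wz":0,"claw":50},{"dx":0,"dy":0,"dz":0,"wx":0,"wy":0,"wz":0,"claw":60},{"dx":0,"dy":0,"dz":0,"wx":0,"wy":0,"wz":0,"claw":60},{"dx":0,"dy":0,"dz":-2,"wx":0,"wy":0,"wz":0,"claw":60},{"dx":0,"dy":0,"dz":-2,"wx":0,"wy":0,"wz":0,"claw":60},{"dx":0,"dy":0,"dz":-2,"wx":0,"wy":0,"wz":0,"claw":60},{"dx":0,"dy":0,"dz":-1.5,"wx":0,"wy":0,"wz":0,"claw":60}]' 60
python3 d.py .554 -.2 .236
```

```text
clock: 18.15
position: [0.4951, 0.0169, 0.2368]
tool_rot: [-3.141, 0.001, -2.51]
force: [-0.7, -0.0, -0.7]
grip_width: 0.0514
finger_force: 0.0
clk 18.15 pos [0.4951 0.0169 0.2368] rot [-3.141e+00  1.000e-03 -2.510e+00] F [-0.7 -0.  -0.7] M [ 0.02 -0.01 -0.02] w 51.4 ff 0.0 q [ 0.75  0.6  -1.28  1.89  0.64  1.15  1.44]
cm tool [  8.06 -20.98   0.09]
```

Move aside, turning to the push yaw (3.01), and check the slot.

```bash
python3 -m handwheel '[{"dx":2,"dy":-5.2,"dz":0,"wx":0,"wy":0,"wz":0,"claw":0},{"dx":2,"dy":-5.2,"dz":0,"wx":0,"wy":0,"wz":0,"claw":0},{"dx":2,"dy":-5.2,"dz":0,"wx":0,"wy":0,"wz":0,"claw":0},{"dx":2,"dy":-5.2,"dz":0,"wx":0,"wy":0,"wz":0,"claw":0},{"dx":0,"dy":0,"dz":0,"wx":0,"wy":0,"wz":0.18,"claw":0},{"dx":0,"dy":0,"dz":0,"wx":0,"wy":0,"wz":0.18,"claw":0},{"dx":0,"dy":0,"dz":0,"wx":0,"wy":0,"wz":0.18,"claw":0},{"dx":0,"dy":0,"dz":0,"wx":0,"wy":0,"wz":0.18,"claw":0}]' 60
python3 slot.py
python3 - <<'E'
from h import *
f=cam("top");g=cam("side")
a=cv2.resize(f["frame"][195:230,235:275],(400,350),interpolation=cv2.INTER_CUBIC)
b=cv2.resize(g["frame"][155:190,245:285],(400,350),interpolation=cv2.INTER_CUBIC)
cv2.imwrite("pics/c6.png",np.hstack([a,b]))
E
```

```text
clock: 19.15
position: [0.5532, -0.1982, 0.2357]
tool_rot: [3.141, 0.0, 3.048]
force: [-1.2, 0.7, -0.3]
grip_width: -0.0
finger_force: 0.0
old (np.float64(178.29049557404937), array([0.495 , 0.0167]), array([0.04978925, 0.92042796]))
new (np.float64(54.7931835330404), array([0.4936, 0.0166]), array([0.0662646, 1.5822026]))
```

View pics/c6.png

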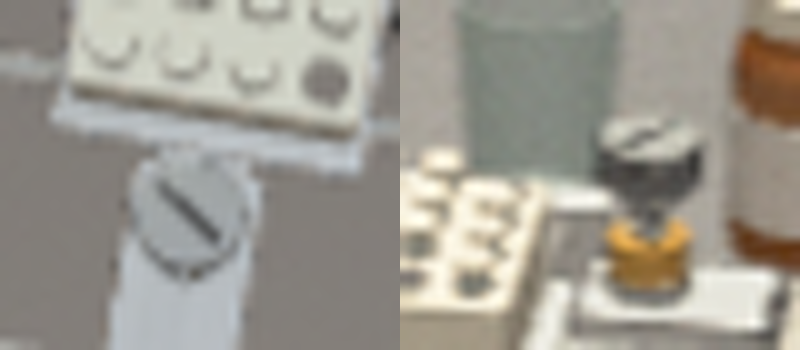

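```bash
python3 d.py .4951 .0171 .236
```

```text
clk 19.3 pos [ 0.5533 -0.1981  0.2357] rot [-3.141  0.     3.057] F [-0.   0.3 -0.3] M [-0.01 -0.02  0.07] w 0.0 ff 0.0 q [ 0.93  0.66 -1.06  1.66  0.61  1.19  1.21]
cm tool [ 7.62 20.95 -0.04]
```

```bash
python3 -m handwheel '[{"dx":1.9,"dy":5.2,"dz":0,"wx":0,"wy":0,"wz":0,"claw":55},{"dx":1.9,"dy":5.2,"dz":0,"wx":0,"wy":0,"wz":0,"claw":55},{"dx":1.9,"dy":5.2,"dz":0,"wx":0,"wy":0,"wz":0,"claw":55},{"dx":1.9,"dy":5.2,"dz":0,"wx":0,"wy":0,"wz":0,"claw":55},{"dx":0,"dy":0,"dz":2,"wx":0,"wy":0,"wz":0,"claw":55},{"dx":0,"dy":0,"dz":0,"wx":0,"wy":0,"wz":0,"claw":55}]' 60;python3 d.py .4951 .0171 .160
```

```text
clock: 20.05
position: [0.4953, 0.0152, 0.2142]
tool_rot: [-3.141, -0.002, 3.057]
force: [0.5, -0.3, 0.3]
grip_width: 0.0467
finger_force: 0.0
clk 20.05 pos [0.4953 0.0152 0.2142] rot [-3.141e+00 -2.000e-03  3.057e+00] F [ 0.5 -0.3  0.3] M [ 0.01 -0.05  0.05] w 46.7 ff 0.0 q [ 0.66  0.55 -1.11  1.91  0.57  1.04  0.79]
cm tool [0.03 0.19 5.42]
```

```bash
python3 -m handwheel '[{"dx":0,"dy":0.15,"dz":2,"wx":0,"wy":0,"wz":0,"claw":55},{"dx":0,"dy":0,"dz":2,"wx":0,"wy":0,"wz":0,"claw":55},{"dx":0,"dy":0,"dz":1.4,"wx":0,"wy":0,"wz":0,"claw":55},{"dx":0,"dy":0,"dz":0,"wx":0,"wy":0,"wz":0,"claw":55}]' 60;python3 d.py .4951 .0171 .160
```

```text
clock: 20.55
position: [0.4954, 0.0172, 0.16]
tool_rot: [3.141, -0.002, 3.054]
force: [-0.3, 0.3, 1.1]
grip_width: 0.0468
finger_force: 0.0
clk 20.55 pos [0.4954 0.0172 0.16  ] rot [ 3.141e+00 -2.000e-03  3.054e+00] F [-0.3  0.3  1.1] M [-0.   -0.   -0.01] w 46.8 ff 0.0 q [ 0.6   0.62 -1.04  1.97  0.66  0.95  0.71]
cm tool [ 0.03 -0.01  0.  ]
```

```bash
python3 -m handwheel '[{"dx":0.03,"dy":0,"dz":0,"wx":0,"wy":0,"wz":0,"claw":30},{"dx":0,"dy":0,"dz":0,"wx":0,"wy":0,"wz":0,"claw":10},{"dx":0,"dy":0,"dz":0,"wx":0,"wy":0,"wz":0,"claw":10},{"dx":0,"dy":0,"dz":0,"wx":0,"wy":0,"wz":0,"claw":10}]' 60;python3 d.py
python3 -m handwheel '[{"dx":0,"dy":0,"dz":0,"wx":0,"wy":0,"wz":-0.05,"claw":10},{"dx":0,"dy":0,"dz":0,"wx":0,"wy":0,"wz":0,"claw":10}]' 60 >/dev/null;python3 d.py
python3 -m handwheel '[{"dx":0,"dy":0,"dz":0,"wx":0,"wy":0,"wz":-0.05,"claw":10},{"dx":0,"dy":0,"dz":0,"wx":0,"wy":0,"wz":0,"claw":10}]' 60 >/dev/null;python3 d.py
```

```text
clock: 21.05
position: [0.496, 0.0174, 0.1616]
tool_rot: [3.141, 0.001, 3.054]
force: [0.5, 0.9, 5.2]
grip_width: 0.0294
finger_force: 60.7
clk 21.05 pos [0.496  0.0174 0.1616] rot [3.141e+00 1.000e-03 3.054e+00] F [0.5 0.9 5.2] M [ 0.29  0.04 -0.02] w 29.4 ff 60.7 q [ 0.6   0.61 -1.04  1.97  0.66  0.95  0.71]
clk 21.3 pos [0.4959 0.0175 0.1617] rot [3.141e+00 1.000e-03 3.105e+00] F [-1.5  1.  10. ] M [ 0.26  0.43 -0.01] w 30.1 ff 61.1 q [ 0.61  0.62 -1.05  1.97  0.67  0.95  0.75]
clk 21.55 pos [0.4959 0.0176 0.1616] rot [ 3.141e+00  1.000e-03 -3.129e+00] F [-1.6  0.5  9. ] M [0.21 0.48 0.01] w 30.2 ff 61.1 q [ 0.62  0.63 -1.07  1.97  0.68  0.96  0.8 ]
```

```bash
python3 -m handwheel '[{"dx":0,"dy":0,"dz":-0.15,"wx":0,"wy":0,"wz":-0.05,"claw":10},{"dx":0,"dy":0,"dz":0,"wx":0,"wy":0,"wz":0,"claw":10}]' 60 >/dev/null;python3 d.py
python3 -m handwheel '[{"dx":0,"dy":0,"dz":0,"wx":0,"wy":0,"wz":-0.05,"claw":10},{"dx":0,"dy":0,"dz":0,"wx":0,"wy":0,"wz":0,"claw":10}]' 60 >/dev/null;python3 d.py
python3 -m handwheel '[{"dx":0,"dy":0,"dz":0,"wx":0,"wy":0,"wz":-0.05,"claw":10},{"dx":0,"dy":0,"dz":0,"wx":0,"wy":0,"wz":0,"claw":10}]' 60 >/dev/null;python3 d.py
python3 -m handwheel '[{"dx":0,"dy":0,"dz":0,"wx":0,"wy":0,"wz":-0.05,"claw":10},{"dx":0,"dy":0,"dz":0,"wx":0,"wy":0,"wz":0,"claw":10}]' 60 >/dev/null;python3 d.py
```

```text
clk 21.8 pos [0.4956 0.0171 0.1625] rot [-3.142 -0.    -3.08 ] F [ 1.5  0.9 -4.5] M [-0.29 -0.37  0.01] w 30.0 ff 61.0 q [ 0.62  0.63 -1.08  1.96  0.68  0.97  0.84]
clk 22.05 pos [0.4956 0.0171 0.1625] rot [-3.141 -0.    -3.03 ] F [ 2.4  0.5 -5.1] M [-0.43 -0.52 -0.03] w 29.8 ff 61.1 q [ 0.63  0.64 -1.09  1.96  0.69  0.97  0.88]
clk 22.3 pos [0.4956 0.0171 0.1625] rot [-3.141 -0.    -2.981] F [ 1.9  0.7 -4.8] M [-0.54 -0.39  0.03] w 29.9 ff 61.1 q [ 0.64  0.64 -1.1   1.96  0.7   0.98  0.92]
clk 22.55 pos [0.4956 0.0172 0.1626] rot [-3.142 -0.    -2.931] F [ 1.7  0.3 -4.6] M [-0.52 -0.52 -0.01] w 29.8 ff 61.2 q [ 0.64  0.65 -1.11  1.96  0.71  0.99  0.97]
```

```bash
python3 -m handwheel '[{"dx":0,"dy":0,"dz":0,"wx":0,"wy":0,"wz":-0.1,"claw":10},{"dx":0,"dy":0,"dz":0,"wx":0,"wy":0,"wz":0,"claw":10}]' 60 >/dev/null;python3 d.py
python3 -m handwheel '[{"dx":0,"dy":0,"dz":0,"wx":0,"wy":0,"wz":-0.1,"claw":10},{"dx":0,"dy":0,"dz":0,"wx":0,"wy":0,"wz":0,"claw":10}]' 60 >/dev/null;python3 d.py
python3 -m handwheel '[{"dx":0,"dy":0,"dz":0,"wx":0,"wy":0,"wz":-0.06,"claw":10},{"dx":0,"dy":0,"dz":0,"wx":0,"wy":0,"wz":0,"claw":10}]' 60 >/dev/null;python3 d.py
```

```text
clk 22.8 pos [0.4956 0.0171 0.1626] rot [ 3.141 -0.    -2.832] F [ 0.4 -1.4 -2.1] M [-0.64 -0.28 -0.35] w 29.7 ff 61.3 q [ 0.65  0.66 -1.14  1.96  0.72  1.    1.05]
clk 23.05 pos [0.4957 0.0175 0.1632] rot [-3.141  0.    -2.732] F [-3.3  0.6  9.8] M [-0.39  0.71 -0.03] w 29.5 ff 65.9 q [ 0.67  0.67 -1.16  1.96  0.74  1.01  1.14]
clk 23.3 pos [0.4964 0.0175 0.1634] rot [-3.141e+00  2.000e-03 -2.672e+00] F [ 3.3  2.8 11.3] M [-0.71 -1.16 -0.09] w 29.4 ff 66.4 q [ 0.67  0.68 -1.17  1.96  0.75  1.02  1.19]
```

```bash
python3 -m handwheel '[{"dx":0,"dy":0,"dz":-0.2,"wx":0,"wy":0,"wz":0,"claw":10},{"dx":0,"dy":0,"dz":0,"wx":0,"wy":0,"wz":0,"claw":60},{"dx":0,"dy":0,"dz":0,"wx":0,"wy":0,"wz":0,"claw":60},{"dx":0,"dy":0,"dz":0,"wx":0,"wy":0,"wz":0,"claw":60},{"dx":0,"dy":0,"dz":-2,"wx":0,"wy":0,"wz":0,"claw":60},{"dx":0,"dy":0,"dz":-2,"wx":0,"wy":0,"wz":0,"claw":60},{"dx":0,"dy":0,"dz":-2,"wx":0,"wy":0,"wz":0,"claw":60},{"dx":0,"dy":0,"dz":-1,"wx":0,"wy":0,"wz":0,"claw":60}]' 60
python3 d.py .556 -.18 .236
```

```text
clock: 24.3
position: [0.496, 0.0172, 0.2363]
tool_rot: [-3.141, 0.001, -2.67]
force: [-0.9, -0.1, -0.0]
grip_width: 0.0512
finger_force: 0.0
clk 24.3 pos [0.496  0.0172 0.2363] rot [-3.141e+00  1.000e-03 -2.670e+00] F [-0.9 -0.1 -0. ] M [-0.05 -0.02 -0.05] w 51.2 ff 0.0 q [ 0.75  0.59 -1.27  1.89  0.63  1.14  1.29]
cm tool [  3.62 -20.29   0.05]
```

```bash
python3 -m handwheel '[{"dx":0.9,"dy":-5.1,"dz":0,"wx":0,"wy":0,"wz":0,"claw":0},{"dx":0.9,"dy":-5.1,"dz":0,"wx":0,"wy":0,"wz":0,"claw":0},{"dx":0.9,"dy":-5.1,"dz":0,"wx":0,"wy":0,"wz":0,"claw":0},{"dx":0.9,"dy":-5.1,"dz":0,"wx":0,"wy":0,"wz":0,"claw":0},{"dx":0,"dy":0,"dz":0,"wx":0,"wy":0,"wz":0.152,"claw":0},{"dx":0,"dy":0,"dz":0,"wx":0,"wy":0,"wz":0.152,"claw":0},{"dx":0,"dy":0,"dz":0,"wx":0,"wy":0,"wz":0.152,"claw":0},{"dx":0,"dy":0,"dz":0,"wx":0,"wy":0,"wz":0.152,"claw":0}]' 60
python3 slot.py
python3 d.py
python3 - <<'E'
from h import *
f=cam("top");p=np.load("pose.npy")
# rod direction check with whole deck overlay
im=f["frame"].copy()
im=cv2.resize(im[130:280,100:375],(800,436),interpolation=cv2.INTER_CUBIC)
for yaw,col in((-.132,(0,0,255)),(-.15,(255,0,0))):
    c,s=np.cos(yaw),np.sin(yaw);q=np.array([.4951-(c*-.085-s*-.07),.0171-(s*-.085+c*-.07),yaw])
    for a,b in(((-35,-200,80),(-35,140,80)),((130,-220,60),(130,220,60)),((-130,-220,60),(-130,220,60)),((-130,-220,60),(130,-220,60))):
        A,B=[tuple(((proj(f,W(q,l))-[100,130])*2.909).astype(int).tolist()) for l in(a,b)]
        cv2.line(im,A,B,col,1)
    print(q)
cv2.imwrite("pics/c7.png",im)
E
```

```text
clock: 25.3
position: [0.5562, -0.1809, 0.2348]
tool_rot: [3.141, -0.0, 3.0]
force: [-0.2, 0.3, 0.2]
grip_width: -0.0
finger_force: 0.0
old (np.float64(178.29049557404937), array([0.495 , 0.0167]), array([0.04978925, 0.92042796]))
new (np.float64(53.437973825401095), array([0.4943, 0.0171]), array([0.0793203 , 1.84095092]))
clk 25.35 pos [ 0.5563 -0.1808  0.235 ] rot [-3.142  0.     2.993] F [ 0.1 -0.2  1.3] M [ 0.01 -0.05  0.02] w -0.4 ff 0.0 q [ 0.91  0.66 -1.06  1.67  0.61  1.19  1.11]
[ 0.58857375  0.0753036  -0.132     ]
[ 0.58960621  0.07361173 -0.15      ]
```

View pics/c7.png

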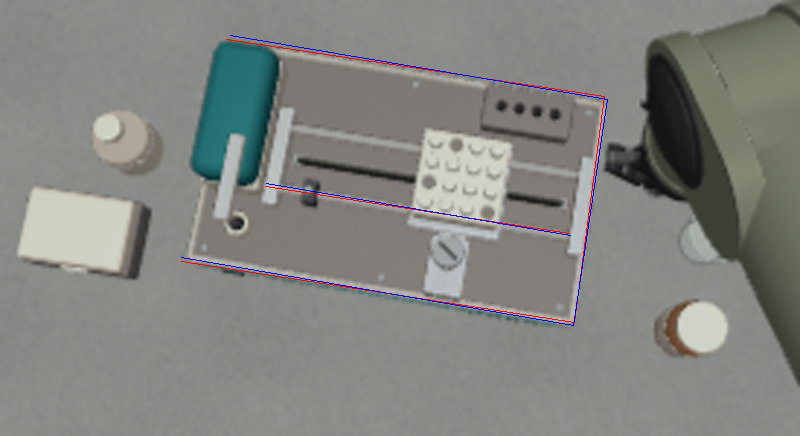

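```bash
cat > slot2.py <<'E'
from h import *
from scipy.optimize import least_squares
def fit(F,img,z,p,r=.0135):
    gr=cv2.cvtColor(img,cv2.COLOR_BGR2GRAY).astype(float); C=W(p,(-85,-70,z)); c=proj(F,C); best=None
    sub=(np.arange(5)+.5)/5-.5; SU,SV=np.meshgrid(sub,sub)
    pts=[];val=[]
    for v in range(int(c[1])-6,int(c[1])+8):
        for u in range(int(c[0])-7,int(c[0])+9):
            if np.hypot(*(atz(F,u,v,z/1000)-C)[:2])<r-.002:
                pts.append([(atz(F,u+a,v+b,z/1000)-C)[:2] for a,b in zip(SU.ravel(),SV.ravel())]);val.append(gr[v,u])
    P=np.array(pts);val=np.array(val)
    def res(t,full=False):
        th,off,w,L=t; d=np.array([np.cos(th),np.sin(th)]);n=np.array([-d[1],d[0]])
        k=(1/(1+np.exp((abs(P@n-off)-w)/.0006))/(1+np.exp((abs(P@d)-L)/.0006))).mean(1)
        A=np.c_[np.ones(len(k)),P.mean(1)*100,k];x=np.linalg.lstsq(A,val,rcond=None)[0];return A@x-val
    for th in np.radians(np.arange(0,180,15)):
        s=least_squares(res,[th,0,.0015,.013],x_scale=[.1,.001,.001,.005],bounds=([-9,-.004,.0005,.008],[9,.004,.004,.02]))
        if best is None or s.cost<best.cost: best=s
    return np.degrees(best.x[0])%180,best.cost.round(0),len(val)
if __name__=="__main__":
    yaw=-.141;c,s=np.cos(yaw),np.sin(yaw);p=np.array([.4951-(c*-.085-s*-.07),.0171-(s*-.085+c*-.07),yaw])
    old={n:cv2.resize(cv2.imread(f"pics/{n}0.png"),(512,384),interpolation=cv2.INTER_AREA) for n in("top","side")}
    for n in("top","side"):
        F=cam(n)
        for tag,im,z in(("old",old[n],165),("new",F["frame"],182)):print(n,tag,fit(F,im,z,p))
E
python3 slot2.py
```

```text
top old (np.float64(171.1601226654438), np.float64(323.0), 48)
top new (np.float64(46.496818326665554), np.float64(105.0), 52)
side old (np.float64(4.173207861230116), np.float64(123.0), 18)
side new (np.float64(42.14822437336675), np.float64(151.0), 17)
```

```bash
python3 d.py .568 -.076 .235; python3 -m handwheel '[{"dx":0,"dy":3.5,"dz":0,"wx":0,"wy":0,"wz":0,"claw":0},{"dx":0,"dy":3.5,"dz":0,"wx":0,"wy":0,"wz":0,"claw":0},{"dx":0,"dy":3.5,"dz":0,"wx":0,"wy":0,"wz":0,"claw":0},{"dx":0,"dy":0,"dz":2,"wx":0,"wy":0,"wz":0,"claw":0},{"dx":0,"dy":0,"dz":0,"wx":0,"wy":0,"wz":0,"claw":0}]' 60;python3 d.py .568 -.076 .113
```

```text
clk 25.5 pos [ 0.5563 -0.1808  0.2348] rot [-3.141  0.     3.009] F [-0.1  0.7 -0.2] M [ 0.01 -0.04  0.02] w -0.0 ff 0.0 q [ 0.91  0.66 -1.07  1.67  0.62  1.19  1.13]
cm tool [ 0.22 10.54 -0.02]
clock: 26.12
position: [0.5698, -0.0774, 0.2132]
tool_rot: [-3.141, -0.002, 3.008]
force: [0.7, 0.1, 0.3]
grip_width: 0.0
finger_force: 0.0
clk 26.12 pos [ 0.5698 -0.0774  0.2132] rot [-3.141e+00 -2.000e-03  3.008e+00] F [0.7 0.1 0.3] M [ 0.04 -0.05 -0.02] w 0.0 ff 0.0 q [ 0.73  0.67 -1.05  1.72  0.63  1.14  0.93]
cm tool [ 0.17  0.11 10.02]
```

```bash
python3 -m handwheel '[{"dx":0,"dy":0,"dz":3,"wx":0,"wy":0,"wz":0,"claw":0},{"dx":0,"dy":0,"dz":3,"wx":0,"wy":0,"wz":0,"claw":0},{"dx":0,"dy":0,"dz":2,"wx":0,"wy":0,"wz":0,"claw":0},{"dx":0,"dy":0,"dz":1.5,"wx":0,"wy":0,"wz":0,"claw":0},{"dx":0,"dy":0,"dz":0.5,"wx":0,"wy":0,"wz":0,"claw":0},{"dx":0,"dy":0,"dz":0,"wx":0,"wy":0,"wz":0,"claw":0}]' 60;python3 d.py .568 -.076 .113
```

```text
clock: 26.88
position: [0.5708, -0.0767, 0.1149]
tool_rot: [3.141, 0.0, 3.006]
force: [-0.2, -0.5, -0.2]
grip_width: 0.0005
finger_force: 0.0
clk 26.88 pos [ 0.5708 -0.0767  0.1149] rot [3.141 0.    3.006] F [-0.2 -0.5 -0.2] M [ 0.04 -0.02  0.  ] w 0.5 ff 0.0 q [ 0.67  0.78 -0.96  1.8   0.76  0.98  0.82]
cm tool [0.28 0.04 0.19]
```

```bash
python3 -m handwheel '[{"dx":0,"dy":0.8,"dz":0,"wx":0,"wy":0,"wz":0,"claw":0},{"dx":0,"dy":0.6,"dz":0,"wx":0,"wy":0,"wz":0,"claw":0},{"dx":0,"dy":0.5,"dz":0,"wx":0,"wy":0,"wz":0,"claw":0},{"dx":0,"dy":0.5,"dz":0,"wx":0,"wy":0,"wz":0,"claw":0},{"dx":0,"dy":0.5,"dz":0,"wx":0,"wy":0,"wz":0,"claw":0},{"dx":0,"dy":0.5,"dz":0,"wx":0,"wy":0,"wz":0,"claw":0}]' 60 | sed -n 2,4p
python3 -m handwheel '[{"dx":0,"dy":0.7,"dz":0,"wx":0,"wy":0,"wz":0,"claw":0},{"dx":0,"dy":0.7,"dz":0,"wx":0,"wy":0,"wz":0,"claw":0},{"dx":0,"dy":0.7,"dz":0,"wx":0,"wy":0,"wz":0,"claw":0}]' 60| sed -n 2,4p
```

```text
position: [0.5753, -0.043, 0.1147]
tool_rot: [-3.141, 0.0, 3.005]
force: [0.1, -3.1, 1.5]
position: [0.5781, -0.0218, 0.1146]
tool_rot: [3.142, 0.0, 3.006]
force: [0.9, -3.0, 1.1]
```

```bash
python3 -m handwheel '[{"dx":0,"dy":0.8,"dz":0,"wx":0,"wy":0,"wz":0,"claw":0},{"dx":0,"dy":0.8,"dz":0,"wx":0,"wy":0,"wz":0,"claw":0},{"dx":0,"dy":0.8,"dz":0,"wx":0,"wy":0,"wz":0,"claw":0},{"dx":0,"dy":0.8,"dz":0,"wx":0,"wy":0,"wz":0,"claw":0},{"dx":0,"dy":0.6,"dz":0,"wx":0,"wy":0,"wz":0,"claw":0},{"dx":0,"dy":0.5,"dz":0,"wx":0,"wy":0,"wz":0,"claw":0},{"dx":0,"dy":0.4,"dz":0,"wx":0,"wy":0,"wz":0,"claw":0}]' 60| sed -n 2,4p
python3 -m handwheel '[{"dx":0,"dy":0.3,"dz":0,"wx":0,"wy":0,"wz":0,"claw":0},{"dx":0,"dy":0.2,"dz":0,"wx":0,"wy":0,"wz":0,"claw":0},{"dx":0,"dy":0.2,"dz":0,"wx":0,"wy":0,"wz":0,"claw":0}]' 60| sed -n 2,4p
```

```text
position: [0.5844, 0.0246, 0.1146]
tool_rot: [3.142, -0.0, 3.006]
force: [2.2, -2.8, -0.6]
position: [0.5853, 0.0313, 0.1146]
tool_rot: [-3.142, -0.0, 3.006]
force: [1.8, -2.9, 0.2]
```

```bash
python3 -m handwheel '[{"dx":0,"dy":0.2,"dz":0,"wx":0,"wy":0,"wz":0,"claw":0},{"dx":0,"dy":0.2,"dz":0,"wx":0,"wy":0,"wz":0,"claw":0},{"dx":0,"dy":0.2,"dz":0,"wx":0,"wy":0,"wz":0,"claw":0}]' 60| sed -n 2,4p
python3 -m handwheel '[{"dx":0,"dy":0.15,"dz":0,"wx":0,"wy":0,"wz":0,"claw":0},{"dx":0,"dy":0.15,"dz":0,"wx":0,"wy":0,"wz":0,"claw":0},{"dx":0,"dy":0,"dz":0,"wx":0,"wy":0,"wz":0,"claw":0}]' 60| sed -n 2,4p
python3 -m handwheel '[{"dx":0,"dy":0.15,"dz":0,"wx":0,"wy":0,"wz":0,"claw":0},{"dx":0,"dy":0.1,"dz":0,"wx":0,"wy":0,"wz":0,"claw":0},{"dx":0,"dy":0,"dz":0,"wx":0,"wy":0,"wz":0,"claw":0}]' 60| sed -n 2,4p
```

```text
position: [0.5861, 0.0373, 0.1146]
tool_rot: [-3.142, 0.0, 3.006]
force: [1.1, -2.9, 0.4]
position: [0.5865, 0.0405, 0.1146]
tool_rot: [3.141, -0.0, 3.006]
force: [0.5, -0.5, 0.2]
position: [0.5868, 0.0428, 0.1146]
tool_rot: [3.141, -0.0, 3.006]
force: [1.2, -1.3, 0.4]
```

```bash
python3 -m handwheel '[{"dx":0,"dy":0.15,"dz":0,"wx":0,"wy":0,"wz":0,"claw":0},{"dx":0,"dy":0.15,"dz":0,"wx":0,"wy":0,"wz":0,"claw":0},{"dx":0,"dy":0.1,"dz":0,"wx":0,"wy":0,"wz":0,"claw":0}]' 60| sed -n 2,4p
python3 -m handwheel '[{"dx":0,"dy":0.15,"dz":0,"wx":0,"wy":0,"wz":0,"claw":0},{"dx":0,"dy":0.15,"dz":0,"wx":0,"wy":0,"wz":0,"claw":0}]' 60| sed -n 2,4p
python3 -m handwheel '[{"dx":0,"dy":0.1,"dz":0,"wx":0,"wy":0,"wz":0,"claw":0},{"dx":0,"dy":0.1,"dz":0,"wx":0,"wy":0,"wz":0,"claw":0}]' 60| sed -n 2,4p
```

```text
position: [0.5874, 0.0467, 0.1146]
tool_rot: [3.142, -0.0, 3.006]
force: [0.5, -2.1, 0.4]
position: [0.5878, 0.0497, 0.1146]
tool_rot: [3.142, -0.0, 3.006]
force: [-0.2, -1.9, 0.2]
position: [0.5879, 0.0501, 0.1146]
tool_rot: [-3.139, -0.0, 3.005]
force: [-3.9, -14.0, 7.4]
```

```bash
python3 -m handwheel '[{"dx":0,"dy":0.05,"dz":0,"wx":0,"wy":0,"wz":0,"claw":0},{"dx":0,"dy":0,"dz":0,"wx":0,"wy":0,"wz":0,"claw":0},{"dx":0,"dy":0,"dz":0,"wx":0,"wy":0,"wz":0,"claw":0}]' 60| sed -n 2,4p
python3 -m handwheel '[{"dx":0,"dy":-0.2,"dz":0,"wx":0,"wy":0,"wz":0,"claw":0},{"dx":0,"dy":-0.8,"dz":0,"wx":0,"wy":0,"wz":0,"claw":0},{"dx":0,"dy":-2,"dz":0,"wx":0,"wy":0,"wz":0,"claw":0},{"dx":0,"dy":-1,"dz":-3,"wx":0,"wy":0,"wz":0,"claw":0},{"dx":0,"dy":0,"dz":-5,"wx":0,"wy":0,"wz":0,"claw":0},{"dx":0,"dy":-5,"dz":-4,"wx":0,"wy":0,"wz":0,"claw":0},{"dx":0,"dy":-5,"dz":0,"wx":0,"wy":0,"wz":0,"claw":0},{"dx":0,"dy":-5,"dz":0,"wx":0,"wy":0,"wz":0,"claw":0}]' 60
python3 -m handwheel '[{"dx":0,"dy":-5,"dz":0,"wx":0,"wy":0,"wz":0,"claw":0},{"dx":0,"dy":-3,"dz":0,"wx":0,"wy":0,"wz":0,"claw":0},{"dx":0,"dy":0,"dz":0,"wx":0,"wy":0,"wz":0,"claw":0}]' 60|sed -n 2p
python3 - <<'E'
from h import *
f=cam("top");g=cam("side")
a=cv2.resize(f["frame"][150:240,160:290],(520,360),interpolation=cv2.INTER_CUBIC)
b=cv2.resize(g["frame"][150:240,200:270],(280,360),interpolation=cv2.INTER_CUBIC)
cv2.imwrite("pics/c8.png",np.hstack([a,b]))
E
python3 slot2.py; python3 slot.py
```

```text
position: [0.5879, 0.05, 0.1145]
tool_rot: [-3.138, -0.001, 3.004]
force: [-4.5, -13.2, 8.5]
clock: 32.62
position: [0.5619, -0.1379, 0.234]
tool_rot: [-3.141, 0.001, 3.005]
force: [0.3, -0.0, -0.0]
grip_width: 0.0001
finger_force: 0.0
position: [0.5505, -0.218, 0.2331]
top old (np.float64(171.1601226654438), np.float64(323.0), 48)
top new (np.float64(45.23823416383244), np.float64(149.0), 52)
side old (np.float64(4.173207861230116), np.float64(123.0), 18)
side new (np.float64(43.55676883947072), np.float64(347.0), 17)
old (np.float64(178.29049557404937), array([0.495 , 0.0167]), array([0.04978925, 0.92042796]))
new (np.float64(52.52481002423487), array([0.4947, 0.0176]), array([0.08452361, 1.64805451]))
```

View pics/c8.png

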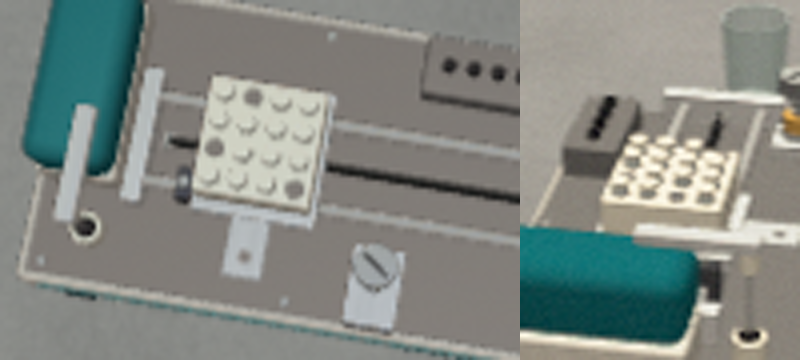

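```bash
python3 -c "
from workcell import job_done; print(job_done())"
```

```text
the job is handed in; nothing more can be done
None
```

I screwed the lock screw out until I felt its stop, and it stays out by itself. I then pushed the carriage up against the end stop and handed the job in at about 33 s of the 69 s allowed. The camera reads the screw's final turn as about 4.1 rad, against the stated 4.2; I put the difference down to measurement error but could not confirm it.

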